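# Load a sample series from the vial rack into the dry-block heater, in order

### The arm

A 6-joint arm with a two-finger parallel gripper is mounted at the origin on a cart in front of the work surface, level with it; the furniture and walls round the work are solid. World frame = base frame: x ahead of the robot, y to its left, z up, the work surface at z = 0. Lengths are in m, angles in rad, forces in N, time in s.
With the tool pointing down it reaches from about 0.375 to 0.9 m from the base axis. Payload 3.1 kg.
Tool frame: the origin (TCP) lies between the finger pads; the fingertips stand manip.nose_length ahead of it and the grasp point (between the pads) lies 5 mm behind it (manip.nose_length is the distance from the TCP to the fingertips, in m); z points along the fingers, y is the line along which they close (so a half turn about z gives the same grasp; the last joint's range is limited). The gripper opens to 85 mm and grips with 20 to 120 N. Pads are 22 mm wide; open, the fingers measure 114 mm over their backs; the gripper's body (76 mm by 85 mm) begins 54 mm behind the grasp point. The pads swing forward as they close: fully open they stand 13 mm farther back than shut.
Start: joints at [-1.427, 0.527, 1.433, -0, 1.181, -0.178], TCP at [0.198, -0.593, 0.245] pointing down, gripper open.
Joint ranges: [-3.08, 3.08], [-0.75, 2.2], [0.22, 2.44], [-1.43, 4.57], [0, 2.65], [-2.85, 2.85]. Speed limits (rad/s): [2.79, 2.79, 3.14, 3.14, 3.14, 3.14].

### API

Orientations are given as a unit quaternion [x, y, z, w].
In Python, from station import monitor, eyes, job, manip gives the robot as it stands.
- The arm moves only by the shell command python3 -m pendant 'ROWS' [FORCE]. ROWS is JSON, a list that holds one entry, the list of rows, each a list of 7 numbers: the shift along the tool's x, y, z as a fraction of full scale, then the turn, a rotation vector about the tool's x, y, z as a fraction of full scale, then the opening, from 0 (shut) to 1 (fully open). A call has 1 to 20 rows; each row shifts and turns the commanded pose from where the row before left it, along the tool's axes as they then stand; what a row does not reach is not made up. Full scale, the value 1, is 800 mm for a shift and 0.12 rad for a turn. A row lasts 1/10 s, in which the tool goes at most 50 mm and 8.59 degrees, less where a joint would pass 70% of its speed; a pose out of reach is approached as far as the arm can. A call with a number of a shift or a turn outside -1 to 1 is refused whole. A call with a gripper value outside its range is refused whole. The fingers move at their own pace and stop on an object; FORCE is the grip in N (left out, the last holds). Time passes only in rows, so rows that do not move let the fingers close. It gives the time, the measured TCP pose, the force, the opening and the grip force at its end, in the units of the state.
- monitor.sense(): the state, without advancing time (a new reading comes with each control period).
- eyes.snapshot(name): name is "scene" or "top" or "wrist"; returns a dict with "pixels" (420x560x3 uint8, red, green, blue), "depth" (420x560 float32, m along the optical axis (not along the pixel's ray), 0 where there is no reading), "intrinsics" (3x3 intrinsics, pixels), "k1" (the pictures are not rectified: a ray, as slopes to the right and down, at radius r is drawn at 1 + k1 r^2 times it, then the intrinsics apply), "eye" and "attitude" of the camera in the world. Camera axes: x right, y down, z forward; pixel columns grow to the right and rows downward; lengths in m; the calibration is good to about 2 mm. A picture is of the moment at which its call begins.
- job.sign_off(): hands the job in; it is judged then, once.
The state is a dict: "t": time; "q": joint angles; "qd": joint speeds; "tau": joint torques, N m; "tcp_pos": TCP position; "tool_rot": TCP orientation; "force": force on the tool from outside, world axes, zero at the start; "ft_torque": the same for the moment, N m; "finger_gap": opening from 0.0 (shut) to 1.0 (fully open); "gripper_force": force on a finger pad.
Only numpy, scipy, OpenCV 4.12 (cv2) and the standard library are available. Lean on these libraries where they do the work, as an engineer would, in place of code of your own. Each camera call takes 0.05 s, during which the arm holds its last target. There are 200 camera calls.

### The job

Move the four sample vials from the grey rack into the wells of the block heater and keep their order: the sample list counts the rack from its rounded end and the heater from its control panel, so the vial next to the rounded end goes into the well next to the panel, and so on along the row. Leave each vial standing upright at the bottom of its well, do not tip any vial over on the way, and leave the spare vial and the other things on the bench where they are.

Things in the scene. Friction and masses are not known exactly. Their poses are not given: they have to be found in the camera images.
- vial_rack: Fixed grey plastic block 217 x 50 x 26 mm, turned any way. Its -x end is rounded and has a black hanging hole, its +x end is square. Origin: centre of the underside; x along the row, z up. Four blind round wells, 31 mm bore, 18 mm deep (floor z = 8 mm), mouths bevelled to 38 mm, at x = -39, 3, 45, 87 mm, y = 0: positions 1 to 4, counted from the rounded end.
- block_heater: Fixed low white housing 226 x 84 mm, turned any way; sloped panel with green display at its -x end; bare aluminium block on top, upper face z = 52 mm. Origin: centre of the underside; x along the row, z up. Four empty round wells, 31 mm bore, 20 mm deep (floor z = 32 mm), mouths bevelled to 38 mm, at x = -40, 2, 44, 86 mm, y = 0: positions 1 to 4, counted from the panel.
- sample_1: The first sample vial: amber with white screw cap, 65 mm high, 26 mm in diameter, about 32 g. It starts upright in position 1 of the rack, first from the rounded end; all vials look alike. Origin: centre of its underside, z up along the vial. Grip it 25 to 52 mm above the underside; the top 11 mm of the cap gives no hold.
- sample_2: The second sample vial: amber with white screw cap, 65 mm high, 26 mm in diameter, about 32 g. It starts upright in position 2 of the rack, second from the rounded end; all vials look alike. Origin: centre of its underside, z up along the vial. Grip it 25 to 52 mm above the underside; the top 11 mm of the cap gives no hold.
- sample_3: The third sample vial: amber with white screw cap, 65 mm high, 26 mm in diameter, about 32 g. It starts upright in position 3 of the rack, third from the rounded end; all vials look alike. Origin: centre of its underside, z up along the vial. Grip it 25 to 52 mm above the underside; the top 11 mm of the cap gives no hold.
- sample_4: The fourth sample vial: amber with white screw cap, 65 mm high, 26 mm in diameter, about 32 g. It starts upright in position 4 of the rack, fourth from the rounded end; all vials look alike. Origin: centre of its underside, z up along the vial. Grip it 25 to 52 mm above the underside; the top 11 mm of the cap gives no hold.
- spare_vial: A fifth vial of the same kind and size (26 x 65 mm) that stands on the bare worktop near the middle, outside the rack. Not part of the series. Origin at the centre of its underside.
- stopper: Loose red-brown rubber stopper, 26 mm in diameter, 24 mm high, standing on the worktop in front of the middle. A bystander. Origin at the centre of its underside.
- flask: Loose conical glass flask, 64 mm wide at the foot, 104 mm high, at the back of the worktop. A bystander. Origin at the centre of its underside.
Things that resemble listed ones, but are neither listed nor needed, are in the scene too. Leave any yellow look-alike of the spare_vial alone.

How it is judged:
At the end, for the whole second after the job is handed in: Samples 1 to 4 stand in heater wells 1 to 4 (counted from the panel): within 8 mm of the well centre along and across the row, underside within 5 mm of the floor, upright within 0.15 rad, at rest. Spare vial, stopper and flask within 20 mm of their starts, upright within 0.3 rad (x of sample_1 in the frame of block_heater between -0.048 and -0.032 m and y of sample_1 in the frame of block_heater between -0.008 and 0.008 m and z of sample_1 in the frame of block_heater between 0.027 and 0.037 m and angle between each of sample_1, sample_2, sample_3, sample_4's own z axis and vertical below 0.15 rad and linear speed of each of sample_1, sample_2, sample_3, sample_4 below 0.02 m/s and angular speed of each of sample_1, sample_2, sample_3, sample_4 below 0.3 rad/s and x of sample_2 in the frame of block_heater between -0.006 and 0.01 m and y of sample_2 in the frame of block_heater between -0.008 and 0.008 m and z of sample_2 in the frame of block_heater between 0.027 and 0.037 m and x of sample_3 in the frame of block_heater between 0.036 and 0.052 m and y of sample_3 in the frame of block_heater between -0.008 and 0.008 m and z of sample_3 in the frame of block_heater between 0.027 and 0.037 m and x of sample_4 in the frame of block_heater between 0.078 and 0.094 m and y of sample_4 in the frame of block_heater between -0.008 and 0.008 m and z of sample_4 in the frame of block_heater between 0.027 and 0.037 m and distance of each of spare_vial, stopper, flask from where it was at the start of the episode below 0.02 m and angle between each of spare_vial, stopper, flask's own z axis and vertical below 0.3 rad); the robot touches nothing.
It fails at once if a sample vial is tipped over (leans more than 0.7 rad) (angle between any of sample_1, sample_2, sample_3, sample_4's own z axis and vertical above 0.7 rad).
It fails at once if the spare vial, the rubber stopper or the conical flask is knocked over or pushed more than 30 mm away (distance of any of spare_vial, stopper, flask from where it was at the start of the episode above 0.03 m or angle between any of spare_vial, stopper, flask's own z axis and vertical above 0.7 rad).
It also fails if it takes over 96 s, if anything falls off the work surface, if the arm or the gripper's body presses on something with over 40 N, if the wrist force passes 120 N, or if a joint passes its speed limit or range.

## Working session

There is one attempt and no reset: what is moved stays moved. The work goes in short steps, Python scripts to look and compute and a shell command to move; the robot and the scene stay as the last step left them, time stands still between calls to the robot, and variables do not carry over. Pictures are saved under pics/ and viewed, at most 14 in all, crops included, and the job is handed in when it is done.

```bash
mkdir -p pics; ls; python3 - <<'E'
from station import monitor, eyes, job, manip
import cv2
print(manip.nose_length, monitor.sense())
for n in("top","scene"):
    s=eyes.snapshot(n); cv2.imwrite(f"pics/{n}0.png",s["pixels"][:,:,::-1]); print(n,s["intrinsics"],s["k1"],s["eye"],s["attitude"])
E
```

```text
pics
0.014 {'t': 0.0, 'q': array([-1.42753872e+00,  5.28475586e-01,  1.43391184e+00,  1.80926071e-06,
        1.18141101e+00, -1.78500666e-01]), 'qd': array([-1.06760306e-04,  1.79130087e-03,  8.84352041e-05,  3.21723648e-04,
       -4.45871985e-04, -1.46505031e-03]), 'tau': array([ 2.20907590e-03, -4.42338932e+01, -1.78026778e+01, -1.08497652e-04,
        8.35845654e-03, -4.54095598e-06]), 'tcp_pos': array([ 0.19757419, -0.59221771,  0.24432478]), 'tool_rot': array([ 9.87086295e-01,  1.60185613e-01,  2.02699721e-05, -1.10270201e-03]), 'force': array([ 0.48037479, -0.20534137,  0.28273275]), 'ft_torque': array([-0.03894762, -0.01606783,  0.01781833]), 'gripper_force': 0.0, 'finger_gap': 0.9992132175222779}
top [[411.55124005   0.         282.58617746]
 [  0.         411.55124005 212.66139374]
 [  0.           0.           1.        ]] -0.10068563382752452 [0.52766822 0.03758414 1.0289381 ] [ 0.71764812 -0.69561474  0.03257905 -0.00631788]
scene [[499.65281136   0.         284.96260588]
 [  0.         499.65281136 200.61615228]
 [  0.           0.           1.        ]] 0.008147837375306442 [0.22542261 0.54427202 0.77176065] [-0.2721323   0.898518   -0.32726392  0.10727412]
```

View pics/top0.png

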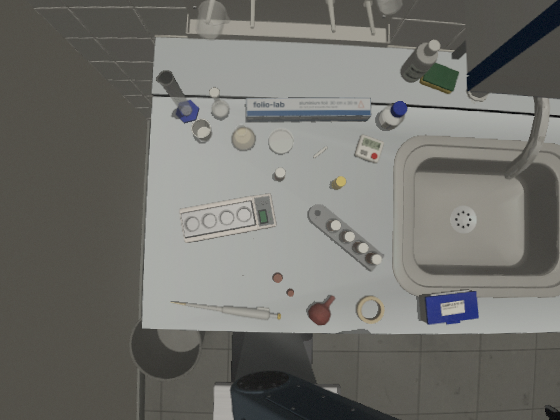

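View pics/scene0.png

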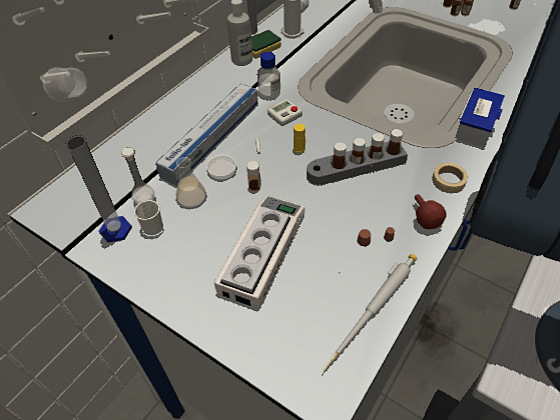

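The top view shows the rack with its rounded end and hole at about (317,212), and caps at (335,226), (349,237), (363,248) and (376,259). The heater panel is at its right end, about (264,213), with wells at (244,214), (227,218), (210,221) and (192,224).

These could be mistaken for the samples:
- Spare vial (280,174), white cap, outside the rack.
- Yellow look-alike (340,183).
- Small white-topped flask or cylinder (214,93).
- Stoppers (278,278) and (290,292).

I choose the four white caps in the grey rack. Next I measure.

```bash
cat > h.py <<'E'
import numpy as np, cv2
from scipy.spatial.transform import Rotation as R
from station import monitor, eyes
def rays(s,uv):
    uv=np.asarray(uv,float).reshape(-1,2);K=s["intrinsics"]
    d=(uv-[K[0,2],K[1,2]])/[K[0,0],K[1,1]]; m=d.copy()
    for _ in range(20): m=d/(1+s["k1"]*(m**2).sum(1,keepdims=True))
    return np.c_[m,np.ones(len(m))]
def onplane(s,uv,z):
    w=R.from_quat(s["attitude"]).apply(rays(s,uv)); e=np.array(s["eye"])
    return e+w*((z-e[2])/w[:,2])[:,None]
def cloud(s):
    h,w=s["depth"].shape; v,u=np.mgrid[:h,:w]
    c=rays(s,np.c_[u.ravel(),v.ravel()])*s["depth"].ravel()[:,None]
    return (R.from_quat(s["attitude"]).apply(c)+s["eye"]).reshape(h,w,3)
E
python3 - <<'E'
from h import *
s=eyes.snapshot("top"); P=cloud(s); im=s["pixels"].astype(int)
hsv=cv2.cvtColor(s["pixels"],cv2.COLOR_RGB2HSV)
z=P[:,:,2]
box=lambda a,b,c,d:(slice(b,d),slice(a,c))
print("worktop z",np.median(z[box(300,250,320,260)][:]))
def sub(mask,b):
    m=np.zeros(mask.shape,np.uint8); m[box(*b)]=mask[box(*b)]; return m
# caps: high z
m=sub((z>.06)&(z<.09)&(hsv[:,:,2]>130),(300,195,395,280))
n,l,st,c=cv2.connectedComponentsWithStats(m)
for i in range(1,n):
    if st[i,4]>15: print("cap",c[i],st[i,4],onplane(s,c[i],.073).round(4),np.median(z[l==i]).round(4))
# rack
m=sub((z>.013)&(z<.038),(300,195,395,280)); n,l,st,c=cv2.connectedComponentsWithStats(m); i=1+st[1:,4].argmax()
pts=P[l==i]; r=cv2.minAreaRect(pts[:,:2].astype(np.float32)); print("rack",r,np.median(pts[:,2]))
# heater
m=sub((z>.02)&(z<.07),(170,180,285,255)); n,l,st,c=cv2.connectedComponentsWithStats(m); i=1+st[1:,4].argmax()
m=cv2.morphologyEx((l==i).astype(np.uint8),cv2.MORPH_CLOSE,np.ones((9,9)))>0
pts=P[m];pts=pts[pts[:,2]>.02]; print("heater",cv2.minAreaRect(pts[:,:2].astype(np.float32)),np.percentile(pts[:,2],[5,25,50,75,95]))
m=sub((z>.025)&(z<.0435),(176,190,258,245)); n,l,st,c=cv2.connectedComponentsWithStats(m)
for i in range(1,n):
    if st[i,4]>10: print("well",c[i],st[i,4],P[l==i].mean(0).round(4))
g=cv2.resize(s["pixels"][180:280,170:400,::-1],None,fx=3.4,fy=3.4,interpolation=cv2.INTER_CUBIC); cv2.imwrite("pics/crop1.png",g)
E
```

```text
worktop z -0.0010518436736272063
cap [335.54216867 224.71084337] 83 [[ 0.5567 -0.1219  0.073 ]] 0.0717
cap [349.5        236.24390244] 82 [[ 0.5306 -0.1556  0.073 ]] 0.072
cap [363.16470588 247.54117647] 85 [[ 0.5051 -0.1886  0.073 ]] 0.072
cap [376.29268293 258.91463415] 82 [[ 0.4792 -0.2206  0.073 ]] 0.0717
rack ((0.5330052375793457, -0.15264903008937836), (0.21546238660812378, 0.052752330899238586), 52.194026947021484) 0.02452538953849248
heater ((0.5595091581344604, 0.13196595013141632), (0.10192156583070755, 0.2253396213054657), 12.128823280334473) [0.02895269 0.03470325 0.04031147 0.04977136 0.05280296]
well [222.50100806 218.1108871 ] 992 [0.5651 0.1454 0.0396]
well [243.49612403 213.86821705] 129 [0.5772 0.0959 0.0315]
well [226.20930233 217.03875969] 129 [0.5682 0.1375 0.0315]
well [208.6328125 220.203125 ] 128 [0.5592 0.1796 0.0318]
well [191.60833333 223.575     ] 120 [0.5497 0.2203 0.0325]
```

View pics/crop1.png

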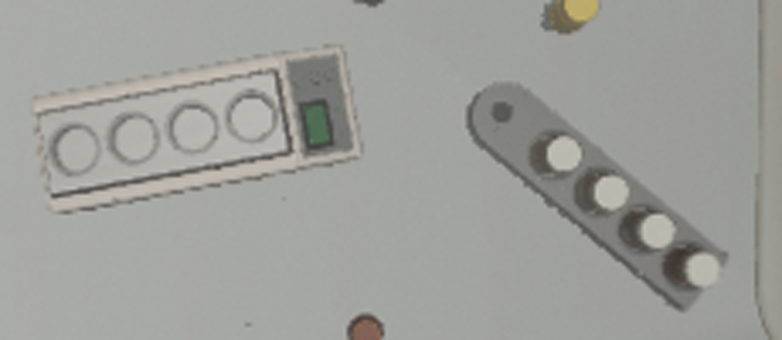

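The crop confirms four white-capped vials in the grey rack, with the rounded end and hole at crop (502,112) at upper left. The green panel is at crop (317,123), on the well 1 side. The spacings of 125.5 and 127 mm match the expected 126, and the cap and well-floor heights also agree. Next I write a delta calculator and move above the rack.

```bash
cat >> h.py <<'E'
V=np.array([[.5567,-.1219],[.5306,-.1556],[.5051,-.1886],[.4792,-.2206]])
W=np.array([[.5772,.0959],[.5682,.1375],[.5592,.1796],[.5497,.2203]])
def delta(p,row,s=None):
    """row: world direction of the row; tool y is put across it. Prints turn (units), then shift (units of 0.8 m) after the turn"""
    s=s or monitor.sense(); r=R.from_quat(s["tool_rot"]); n=np.array([-row[1],row[0],0]); n/=np.linalg.norm(n)
    if r.as_matrix()[:,1]@n<0: n=-n
    T=R.from_matrix(np.c_[np.cross(n,[0,0,-1]),n,[0,0,-1]])
    t=(r.inv()*T).as_rotvec()/.12; d=T.inv().apply(np.array(p)-s["tcp_pos"])/.8
    print("t",round(s["t"],2),"tcp",s["tcp_pos"].round(4),"turn",t.round(3),"shift",d.round(4),"rows",np.abs(d/.0625).max().round(1),"q",s["q"].round(2))
rowV=V[3]-V[0]; rowW=W[3]-W[0]
E
python3 -c "
from h import *
delta([*V.mean(0),.22],rowV)"
```

```text
t 0.15 tcp [ 0.1976 -0.5924  0.2446] turn [-0.012 -0.007 -4.861] shift [ 0.6609 -0.0099  0.0307] rows 10.6 q [-1.43  0.53  1.43  0.    1.18 -0.18]
```

```bash
python3 -m pendant '[[[0,0,0,0,0,-0.97,1],[0,0,0,0,0,-0.97,1],[0,0,0,0,0,-0.97,1],[0,0,0,0,0,-0.97,1],[0,0,0,0,0,-0.98,1],[0.055,-0.0008,0.0025,0,0,0,1],[0.055,-0.0008,0.0025,0,0,0,1],[0.055,-0.0008,0.0025,0,0,0,1],[0.055,-0.0008,0.0025,0,0,0,1],[0.055,-0.0008,0.0025,0,0,0,1],[0.055,-0.0008,0.0025,0,0,0,1],[0.055,-0.0008,0.0025,0,0,0,1],[0.055,-0.0008,0.0025,0,0,0,1],[0.055,-0.0008,0.0025,0,0,0,1],[0.055,-0.0008,0.0025,0,0,0,1],[0.055,-0.0008,0.0025,0,0,0,1],[0.055,-0.0008,0.0025,0,0,0,1],[0,0,0,0,0,0,1],[0,0,0,0,0,0,1],[0,0,0,0,0,0,1]]]' 30
python3 -c "
from h import *
delta([*V[0],.15],rowV)
s=eyes.snapshot('wrist');cv2.imwrite('pics/w1.png',s['pixels'][:,:,::-1]);print(s['eye'],s['attitude'])
np.savez('w1.npz',**s)"
```

```text
t: 2.15
tcp_pos: [0.5173, -0.1734, 0.2211]
tool_rot: [0.899, 0.437, -0.0, -0.0]
force: [1.0, -0.5, 0.1]
finger_gap: 0.997
gripper_force: 0.0
t 2.15 tcp [ 0.5173 -0.1734  0.2211] turn [-0.005  0.004 -0.005] shift [ 0.0811 -0.001   0.0889] rows 1.4 q [-0.53  0.45  1.66 -0.    1.03  0.14]
[ 0.5656832  -0.11291622  0.35067361] [ 0.93392349 -0.32318534 -0.05045868  0.14419453]
```

View pics/w1.png

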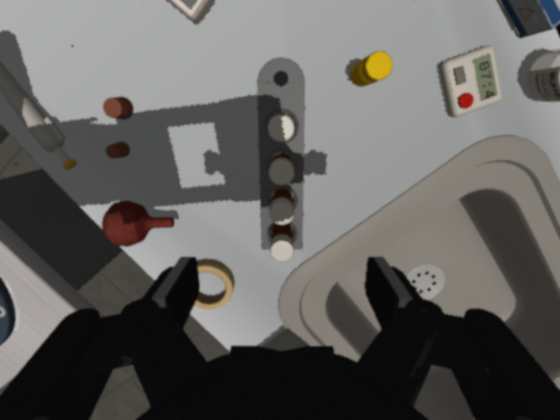

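The wrist view shows the rack upright in the image. The caps are at (284,128), (281,170), (282,210) and (281,247), and the fingers straddle column ~281, so the yaw and row line agree. I measure the caps from this near view.

```bash
python3 - <<'E'
from h import *
s=dict(np.load('w1.npz')); P=cloud(s); z=P[:,:,2]
m=((z>.062)&(z<.085)).astype(np.uint8); m[:,:255]=0;m[:,310:]=0;m[:100]=0;m[262:]=0
n,l,st,c=cv2.connectedComponentsWithStats(m)
for i in range(1,n):
    if st[i,4]>40:
        (a,b),r=cv2.minEnclosingCircle(np.argwhere(l==i)[:,::-1].astype(np.float32))
        pts=P[l==i]; pts=pts[pts[:,2]>np.median(pts[:,2])-.003]; q=cv2.minEnclosingCircle(pts[:,:2].astype(np.float32))
        print(c[i],st[i,4],np.median(z[l==i]),"circle3d",np.round(q[0],4),round(q[1],4),"ray",onplane(s,(a,b),.073).round(4))
delta([*V[0],.052],rowV)
E
```

```text
[280.40497336 127.69804618] 563 0.0738683946847547 circle3d [ 0.5565 -0.1221] 0.0126 ray [[ 0.5565 -0.122   0.073 ]]
[280.9580292  171.16788321] 548 0.07399083020531469 circle3d [ 0.531  -0.1555] 0.0127 ray [[ 0.5316 -0.1547  0.073 ]]
[281.19193858 211.38387716] 521 0.07397762585686052 circle3d [ 0.505  -0.1885] 0.0128 ray [[ 0.5063 -0.187   0.073 ]]
[281.24691358 248.1872428 ] 486 0.07391047385062269 circle3d [ 0.4798 -0.2217] 0.0128 ray [[ 0.4812 -0.2195  0.073 ]]
t 2.2 tcp [ 0.5171 -0.1738  0.2212] turn [-0.003  0.003 -0.012] shift [ 0.0816 -0.0012  0.2115] rows 3.4 q [-0.53  0.45  1.66 -0.    1.03  0.14]
```

```bash
python3 -m pendant '[[[0.041,-0.0006,0,0,0,0,1],[0.041,-0.0006,0,0,0,0,1],[0,0,0.05,0,0,0,1],[0,0,0.05,0,0,0,1],[0,0,0.05,0,0,0,1],[0,0,0.04,0,0,0,1],[0,0,0.018,0,0,0,1],[0,0,0.01,0,0,0,1],[0,0,0,0,0,0,1],[0,0,0,0,0,0,1],[0,0,0,0,0,0,1]]]' 30
python3 -c "
from h import *
delta([*V[0],.047],rowV)
s=eyes.snapshot('wrist');cv2.imwrite('pics/w2.png',s['pixels'][:,:,::-1])"
```

```text
t: 3.3
tcp_pos: [0.5586, -0.1213, 0.0485]
tool_rot: [0.899, 0.437, 0.001, 0.001]
force: [-0.2, -0.6, -0.3]
finger_gap: 1.003
gripper_force: 0.0
t 3.3 tcp [ 0.5586 -0.1213  0.0485] turn [ 0.026 -0.007 -0.002] shift [-0.0021 -0.0014  0.0019] rows 0.0 q [-0.41  0.75  1.71 -0.    0.69  0.26]
```

View pics/w2.png

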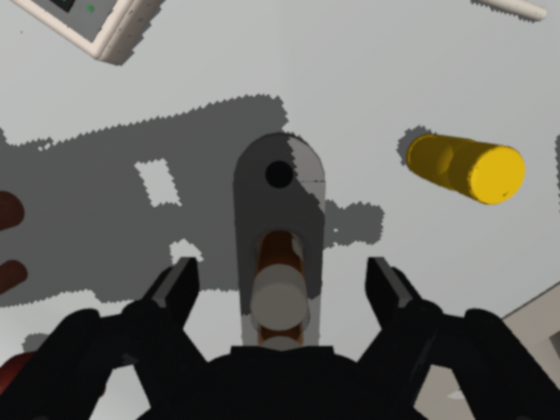

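The wrist view shows vial 1's cap at (279,295), centred between the fingers at columns ~185 and ~377. I trim about 2 mm and close.

```bash
python3 -m pendant '[[[-0.002,-0.0014,0.0018,0,0,0,1],[0,0,0,0,0,0,1],[0,0,0,0,0,0,0],[0,0,0,0,0,0,0],[0,0,0,0,0,0,0],[0,0,0,0,0,0,0],[0,0,0,0,0,0,0],[0,0,0,0,0,0,0],[0,0,0,0,0,0,0],[0,0,0,0,0,0,0]]]' 30
python3 -c "
from h import *
delta([*V[0],.047],rowV)"
```

```text
t: 4.35
tcp_pos: [0.5557, -0.1213, 0.0455]
tool_rot: [0.899, 0.437, 0.0, 0.0]
force: [0.4, 0.4, 1.1]
finger_gap: 0.298
gripper_force: 29.7
t 4.35 tcp [ 0.5557 -0.1213  0.0455] turn [ 0.001 -0.    -0.001] shift [ 0.0001  0.0014 -0.0019] rows 0.0 q [-0.41  0.75  1.71  0.    0.68  0.25]
```

```bash
python3 -m pendant '[[[0,0,-0.02,0,0,0,0],[0,0,-0.04,0,0,0,0],[0,0,-0.05,0,0,0,0],[0,0,-0.03,0,0,0,0],[0,0,-0.01,0,0,0,0],[0,0,0,0,0,0,0],[0,0,0,0,0,0,0]]]' 30
python3 -c "
from h import *
delta([*W[0],.16],rowW)"
```

```text
t: 5.05
tcp_pos: [0.5547, -0.1209, 0.1642]
tool_rot: [0.899, 0.437, -0.001, -0.001]
force: [-0.0, -0.1, -0.7]
finger_gap: 0.299
gripper_force: 30.0
t 5.05 tcp [ 0.5547 -0.1209  0.1642] turn [-2.100e-02 -4.000e-03 -7.362e+00] shift [0.2586 0.0859 0.0053] rows 4.1 q [-0.41  0.56  1.65  0.    0.93  0.25]
```

```bash
python3 -m pendant '[[[0,0,0,0,0,-0.92,0],[0,0,0,0,0,-0.92,0],[0,0,0,0,0,-0.92,0],[0,0,0,0,0,-0.92,0],[0,0,0,0,0,-0.92,0],[0,0,0,0,0,-0.92,0],[0,0,0,0,0,-0.92,0],[0,0,0,0,0,-0.92,0],[0.043,0.0143,0,0,0,0,0],[0.043,0.0143,0,0,0,0,0],[0.043,0.0143,0,0,0,0,0],[0.043,0.0143,0,0,0,0,0],[0.043,0.0143,0,0,0,0,0],[0.043,0.0143,0,0,0,0,0],[0,0,0,0,0,0,0],[0,0,0,0,0,0,0],[0,0,0,0,0,0,0]]]' 30
python3 - <<'E'
from h import *
delta([*W[0],.16],rowW)
s=eyes.snapshot('wrist');cv2.imwrite('pics/w3.png',s['pixels'][:,:,::-1]);np.savez('w3.npz',**s)
P=cloud(s);z=P[:,:,2]
m=((z>.027)&(z<.042)).astype(np.uint8)
n,l,st,c=cv2.connectedComponentsWithStats(m)
for i in range(1,n):
    if st[i,4]>150:
        q=cv2.minEnclosingCircle(P[l==i][:,:2].astype(np.float32)); print(c[i].round(0),st[i,4],np.median(z[l==i]).round(4),np.round(q[0],4),round(q[1],4))
print("heights near top",np.median(z[(z>.047)&(z<.06)]))
E
```

```text
t: 6.75
tcp_pos: [0.5775, 0.0943, 0.1642]
tool_rot: [0.626, 0.779, -0.001, -0.001]
force: [0.3, -0.5, -1.0]
finger_gap: 0.297
gripper_force: 30.0
t 6.75 tcp [0.5775 0.0943 0.1642] turn [-0.022 -0.002 -0.006] shift [0.0021 0.0001 0.0052] rows 0.1 q [-0.03  0.58  1.61 -0.    0.96 -0.25]
[241. 134.] 2350 0.0412 [0.5459 0.1359] 0.1083
[322. 137.] 2226 0.0412 [0.6017 0.1497] 0.1041
[281.  48.] 1237 0.033 [0.5497 0.2179] 0.0158
[280. 104.] 1150 0.033 [0.5586 0.1764] 0.0159
[509. 129.] 483 0.0349 [0.7749 0.2038] 0.0209
[542. 133.] 644 0.035 [0.7856 0.2057] 0.0201
[280. 155.] 986 0.033 [0.5675 0.1353] 0.0156
[547. 186.] 739 0.0344 [0.8355 0.164 ] 0.021
[280. 202.] 809 0.0331 [0.5766 0.0937] 0.0155
[460. 221.] 801 0.0344 [0.7661 0.1054] 0.0268
[484. 302.] 928 0.0347 [0.8182 0.0242] 0.0506
[358. 284.] 170 0.0357 [0.6755 0.0193] 0.0103
[ 57. 311.] 902 0.0335 [ 0.3557 -0.101 ] 0.0399
heights near top 0.05251851532382504
```

View pics/w3.png

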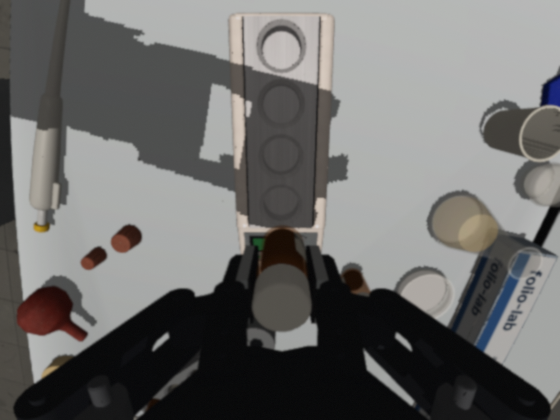

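The near view shows the vial hanging upright in the jaws at (281,295). The wells lie in line ahead at (280,202), (280,155), (280,104) and (281,48), with the panel under the vial. The wrist and top estimates differ by about 2 mm in y, because the top view's floor centroids were partly occluded. I check the rims with circles.

```bash
python3 - <<'E'
from h import *
s=eyes.snapshot("top")
print("top rims",onplane(s,np.array([[252,117],[193,129],[134,138],[75,150]])/3.4+[170,180]-.35,.052)[:,:2].round(4).tolist())
s=dict(np.load('w3.npz')); P=cloud(s); z=P[:,:,2]
# hole mask at plane of the upper face: everything below z=.0495 enclosed by the block, enclosing circle of rays on z=.052
for c in [(280,155),(280,104),(281,48),(280,202)]:
    m=((z>.027)&(z<.0495)).astype(np.uint8); n,l,_,_=cv2.connectedComponentsWithStats(m)
    k=l==l[c[1],c[0]]; p=onplane(s,np.argwhere(k)[:,::-1],.0515)[:,:2].astype(np.float32)
    q=cv2.minEnclosingCircle(p); print(c,k.sum(),np.round(q[0],4),round(q[1],4))
W2=np.array([[.5766,.0937],[.5675,.1353],[.5586,.1764],[.5497,.2179]])
u=(W2[3]-W2[0]);u/=np.linalg.norm(u); print("fit",(W2.mean(0)+np.outer([-63,-21,21,63],u)/1000).round(4).tolist())
E
```

```text
top rims [[0.5758, 0.0941], [0.5661, 0.1349], [0.5585, 0.1757], [0.5488, 0.2165]]
(280, 155) 1105 [0.5673 0.1358] 0.0166
(280, 104) 1267 [0.5592 0.1761] 0.0167
(281, 48) 1423 [0.5498 0.2173] 0.0168
(280, 202) 938 [0.577  0.0951] 0.0165
fit [[0.5764, 0.0943], [0.5675, 0.1353], [0.5587, 0.1763], [0.5498, 0.2174]]
```

```bash
cat >> h.py <<'E'
W=np.array([[.5764,.0943],[.5675,.1353],[.5587,.1763],[.5498,.2174]]); rowW=W[3]-W[0]
V=np.array([[.5566,-.1221],[.531,-.1555],[.505,-.1885],[.4796,-.2213]]); rowV=V[3]-V[0]
E
python3 -m pendant '[[[0,0,0.03,0,0,0,0],[0,0,0.04,0,0,0,0],[0,0,0,0,0,0,0],[0,0,0,0,0,0,0],[0,0,0,0,0,0,0]]]' 30
python3 -c "
from h import *
delta([*W[0],.0715],rowW)"
```

```text
t: 7.35
tcp_pos: [0.5793, 0.0945, 0.1108]
tool_rot: [0.627, 0.779, 0.001, 0.001]
force: [1.7, -0.7, -0.2]
finger_gap: 0.299
gripper_force: 30.0
t 7.35 tcp [0.5793 0.0945 0.1108] turn [0.02  0.005 0.031] shift [ 0.0005 -0.0036  0.0491] rows 0.8 q [-0.03  0.66  1.64 -0.    0.84 -0.25]
```

```bash
python3 -m pendant '[[[0,-0.0015,0,0,0,0,0],[0,0,0,0,0,0,0],[0,0,0,0,0,0,0]]]' 30
python3 -c "
from h import *
delta([*W[0],.0715],rowW)"; python3 -m pendant '[[[0,0,0,0,0,0,0]]]' 30|head -2;python3 -m pendant '[[[0,0,0,0,0,0,0]]]' 30|head -2;python3 -m pendant '[[[0,0,0,0,0,0,0]]]' 30|head -2
```

```text
t: 7.65
tcp_pos: [0.5774, 0.0948, 0.1103]
tool_rot: [0.626, 0.78, 0.0, 0.001]
force: [0.5, -0.5, -0.4]
finger_gap: 0.297
gripper_force: 30.0
t 7.65 tcp [0.5774 0.0948 0.1103] turn [0.012 0.003 0.039] shift [-0.0004 -0.0014  0.0485] rows 0.8 q [-0.03  0.66  1.65  0.    0.84 -0.25]
t: 7.75
tcp_pos: [0.5772, 0.0949, 0.1099]
t: 7.85
tcp_pos: [0.5771, 0.0949, 0.1097]
t: 7.95
tcp_pos: [0.577, 0.0948, 0.1095]
```

```bash
python3 -m pendant '[[[-0.0004,-0.0006,0.015,0,0,0,0],[0,0,0.015,0,0,0,0],[0,0,0.01,0,0,0,0],[0,0,0.005,0,0,0,0],[0,0,0.0025,0,0,0,0],[0,0,0,0,0,0,0],[0,0,0,0,0,0,0],[0,0,0,0,0,0,0],[0,0,0,0,0,0,0]]]' 30
python3 -c "
from h import *
delta([*W[0],.0715],rowW)"
```

```text
t: 8.85
tcp_pos: [0.5769, 0.0944, 0.0719]
tool_rot: [0.626, 0.78, 0.0, 0.0]
force: [-0.1, -0.3, -1.2]
finger_gap: 0.3
gripper_force: 30.0
t 8.85 tcp [0.5769 0.0944 0.0719] turn [0.007 0.002 0.039] shift [ 0.     -0.0006  0.0005] rows 0.0 q [-0.03  0.72  1.66  0.    0.76 -0.25]
```

```bash
python3 -m pendant '[[[0,-0.0005,0.0015,0,0,0,0],[0,0,0,0,0,0,0],[0,0,0,0,0,0,0],[0,0,0,0,0,0,0.6],[0,0,0,0,0,0,0.6],[0,0,0,0,0,0,0.6],[0,0,0,0,0,0,0.6],[0,0,0,0,0,0,0.6],[0,0,-0.02,0,0,0,0.6],[0,0,-0.05,0,0,0,0.6],[0,0,-0.04,0,0,0,0.8],[0,0,0,0,0,0,0.8],[0,0,0,0,0,0,0.8]]]' 30
python3 - <<'E'
from h import *
delta([*V[1],.16],rowV)
s=eyes.snapshot('wrist');cv2.imwrite('pics/w4.png',s['pixels'][:,:,::-1])
s=eyes.snapshot('top');P=cloud(s);z=P[:,:,2]
m=(abs(P[:,:,:2]-W[0])<.025).all(2)&(z>.08)&(z<.11)&(s['pixels'].min(2)>110)
print(m.sum(),P[m].mean(0) if m.any() else None)
E
```

```text
t: 10.15
tcp_pos: [0.5765, 0.0943, 0.1591]
tool_rot: [0.626, 0.78, 0.001, 0.001]
force: [-0.5, -1.2, -0.8]
finger_gap: 0.798
gripper_force: 0.0
t 10.15 tcp [0.5765 0.0943 0.1591] turn [ 1.500e-02 -3.000e-03  7.313e+00] shift [-0.2816  0.1465 -0.0012] rows 4.5 q [-0.03  0.58  1.62  0.    0.94 -0.25]
0 None
```

View pics/w4.png

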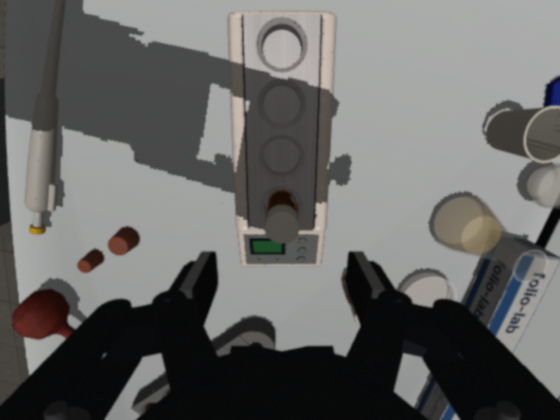

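The view shows vial 1 upright in well 1, cap at (282,224), next to the panel. Now vial 2.

```bash
python3 -m pendant '[[[0,0,0,0,0,0.914,0.8],[0,0,0,0,0,0.914,0.8],[0,0,0,0,0,0.914,0.8],[0,0,0,0,0,0.914,0.8],[0,0,0,0,0,0.914,0.8],[0,0,0,0,0,0.914,0.8],[0,0,0,0,0,0.914,0.8],[0,0,0,0,0,0.914,0.8],[-0.047,0.0244,0,0,0,0,0.8],[-0.047,0.0244,0,0,0,0,0.8],[-0.047,0.0244,0,0,0,0,0.8],[-0.047,0.0244,0,0,0,0,0.8],[-0.047,0.0244,0,0,0,0,0.8],[-0.047,0.0244,0,0,0,0,0.8],[0,0,0,0,0,0,0.8],[0,0,0,0,0,0,0.8],[0,0,0,0,0,0,0.8],[0,0,0,0,0,0,0.8]]]' 30
python3 -c "
from h import *
delta([*V[1],.047],rowV)"
```

```text
t: 12.05
tcp_pos: [0.5302, -0.1541, 0.1577]
tool_rot: [0.898, 0.441, -0.0, -0.001]
force: [-0.8, 0.3, -0.4]
finger_gap: 0.795
gripper_force: 0.0
t 12.05 tcp [ 0.5302 -0.1541  0.1577] turn [-0.014  0.001  0.016] shift [-0.0007  0.0019  0.1384] rows 2.2 q [-0.49  0.55  1.7   0.    0.89  0.17]
```

```bash
python3 -m pendant '[[[-0.0007,0.0015,0,0,0,0,0.8],[0,0,0.045,0,0,0,0.8],[0,0,0.045,0,0,0,0.8],[0,0,0.03,0,0,0,0.8],[0,0,0.018,0,0,0,0.8],[0,0,0,0,0,0,0.8],[0,0,0,0,0,0,0.8],[0,0,0,0,0,0,0.8],[0,0,0,0,0,0,0.8],[0,0,0,0,0,0,0.8]]]' 30
python3 -c "
from h import *
delta([*V[1],.047],rowV)"
```

```text
t: 13.05
tcp_pos: [0.5316, -0.1572, 0.0489]
tool_rot: [0.898, 0.44, 0.001, 0.001]
force: [-1.5, 0.5, 0.6]
finger_gap: 0.797
gripper_force: 0.0
t 13.05 tcp [ 0.5316 -0.1572  0.0489] turn [ 0.017 -0.003  0.001] shift [ 0.0012 -0.002   0.0024] rows 0.0 q [-0.49  0.73  1.75 -0.    0.66  0.17]
```

```bash
python3 -m pendant '[[[0.0008,-0.0012,0.0012,0,0,0,0.8],[0,0,0,0,0,0,0.8],[0,0,0,0,0,0,0],[0,0,0,0,0,0,0],[0,0,0,0,0,0,0],[0,0,0,0,0,0,0],[0,0,0,0,0,0,0],[0,0,0,0,0,0,0],[0,0,0,0,0,0,0]]]' 30
python3 -m pendant '[[[0,0,-0.02,0,0,0,0],[0,0,-0.04,0,0,0,0],[0,0,-0.05,0,0,0,0],[0,0,-0.03,0,0,0,0],[0,0,0,0,0,0,0],[0,0,0,0,0,0,0],[0,0,0,0,0,0,0]]]' 30
python3 -c "
from h import *
delta([*W[1],.16],rowW)"
```

```text
t: 13.95
tcp_pos: [0.5307, -0.1558, 0.047]
tool_rot: [0.898, 0.44, 0.0, 0.0]
force: [0.4, 0.3, 0.6]
finger_gap: 0.3
gripper_force: 29.4
t: 14.65
tcp_pos: [0.5296, -0.1553, 0.1575]
tool_rot: [0.898, 0.44, -0.001, -0.001]
force: [0.3, 0.4, -1.1]
finger_gap: 0.297
gripper_force: 29.6
t 14.65 tcp [ 0.5296 -0.1553  0.1575] turn [-2.500e-02 -7.000e-03 -7.274e+00] shift [ 0.3451  0.123  -0.0031] rows 5.5 q [-0.49  0.55  1.7  -0.    0.9   0.17]
```

```bash
python3 -m pendant '[[[0,0,-0.01,0,0,-0.91,0],[0,0,0,0,0,-0.91,0],[0,0,0,0,0,-0.91,0],[0,0,0,0,0,-0.91,0],[0,0,0,0,0,-0.91,0],[0,0,0,0,0,-0.91,0],[0,0,0,0,0,-0.91,0],[0,0,0,0,0,-0.91,0],[0.043,0.0154,0,0,0,0,0],[0.043,0.0154,0,0,0,0,0],[0.043,0.0154,0,0,0,0,0],[0.043,0.0154,0,0,0,0,0],[0.043,0.0154,0,0,0,0,0],[0.043,0.0154,0,0,0,0,0],[0.043,0.0154,0,0,0,0,0],[0.043,0.0154,0,0,0,0,0],[0,0,0,0,0,0,0],[0,0,0,0,0,0,0],[0,0,0,0,0,0,0],[0,0,0,0,0,0,0]]]' 30
python3 -m pendant '[[[0,0,0.03,0,0,0,0],[0,0,0.035,0,0,0,0],[0,0,0,0,0,0,0],[0,0,0,0,0,0,0],[0,0,0,0,0,0,0],[0,0,0,0,0,0,0],[0,0,0,0,0,0,0],[0,0,0,0,0,0,0]]]' 30
python3 -c "
from h import *
delta([*W[1],.0705],rowW)"
```

```text
t: 16.65
tcp_pos: [0.5683, 0.1327, 0.1663]
tool_rot: [0.628, 0.778, -0.001, -0.0]
force: [-0.5, 0.4, 0.0]
finger_gap: 0.298
gripper_force: 29.6
t: 17.45
tcp_pos: [0.569, 0.1341, 0.1156]
tool_rot: [0.628, 0.778, 0.0, 0.0]
force: [1.0, -0.3, -0.3]
finger_gap: 0.301
gripper_force: 29.6
t 17.45 tcp [0.569  0.1341 0.1156] turn [0.011 0.002 0.007] shift [ 0.0019 -0.0015  0.0564] rows 0.9 q [ 0.04  0.65  1.64  0.    0.85 -0.17]
```

```bash
python3 -m pendant '[[[0.0015,-0.0012,0.015,0,0,0,0],[0,0,0.01,0,0,0,0],[0,0,0,0,0,0,0],[0,0,0.01,0,0,0,0],[0,0,0.01,0,0,0,0],[0,0,0.007,0,0,0,0],[0,0,0.003,0,0,0,0],[0,0,0,0,0,0,0],[0,0,0,0,0,0,0],[0,0,0,0,0,0,0]]]' 30
python3 -c "
from h import *
delta([*W[1],.0705],rowW)"
```

```text
t: 18.45
tcp_pos: [0.5671, 0.135, 0.071]
tool_rot: [0.628, 0.778, -0.0, -0.0]
force: [-1.9, -0.5, 2.6]
finger_gap: 0.299
gripper_force: 29.9
t 18.45 tcp [0.5671 0.135  0.071 ] turn [-0.006 -0.001  0.006] shift [0.0003 0.0005 0.0006] rows 0.0 q [ 0.04  0.72  1.67 -0.    0.76 -0.17]
```

Slight contact force of 2.6 N, so the vial is resting on the floor. I release and rise.

```bash
python3 -m pendant '[[[0,0,0,0,0,0,0.6],[0,0,0,0,0,0,0.6],[0,0,0,0,0,0,0.6],[0,0,0,0,0,0,0.6],[0,0,0,0,0,0,0.6],[0,0,-0.02,0,0,0,0.6],[0,0,-0.05,0,0,0,0.6],[0,0,-0.05,0,0,0,0.8],[0,0,0,0,0,0,0.8],[0,0,0,0,0,0,0.8],[0,0,0,0,0,0,0.8]]]' 30
python3 - <<'E'
from h import *
delta([*V[2],.16],rowV)
s=eyes.snapshot('wrist');P=cloud(s);z=P[:,:,2]
for w in W[:2]:
    m=(abs(P[:,:,:2]-w)<.02).all(2)&(z>.085)&(z<.11); q=cv2.minEnclosingCircle(P[m][:,:2].astype(np.float32)); print(m.sum(),np.median(z[m]),np.round(np.array(q[0])-w,4),q[1])
E
```

```text
t: 19.55
tcp_pos: [0.5665, 0.1349, 0.1659]
tool_rot: [0.628, 0.778, -0.001, -0.001]
force: [-0.3, 0.3, -0.0]
finger_gap: 0.797
gripper_force: 0.0
t 19.55 tcp [0.5665 0.1349 0.1659] turn [-1.90e-02  5.00e-03  7.28e+00] shift [-0.3665  0.1872  0.0074] rows 5.9 q [ 0.04  0.57  1.61  0.    0.96 -0.17]
925 0.09785668172360018 [ 0.0008 -0.0001] 0.013165118172764778
994 0.09784832121995155 [0.0002 0.0001] 0.013049191795289516
```

Both caps are at z ≈ 0.098 and within 1 mm of the well centres. Vial 3 next.

```bash
python3 -m pendant '[[[0,0,0,0,0,0.91,0.8],[0,0,0,0,0,0.91,0.8],[0,0,0,0,0,0.91,0.8],[0,0,0,0,0,0.91,0.8],[0,0,0,0,0,0.91,0.8],[0,0,0,0,0,0.91,0.8],[0,0,0,0,0,0.91,0.8],[0,0,0,0,0,0.91,0.8],[-0.0458,0.0234,0.001,0,0,0,0.8],[-0.0458,0.0234,0.001,0,0,0,0.8],[-0.0458,0.0234,0.001,0,0,0,0.8],[-0.0458,0.0234,0.001,0,0,0,0.8],[-0.0458,0.0234,0.001,0,0,0,0.8],[-0.0458,0.0234,0.001,0,0,0,0.8],[-0.0458,0.0234,0.001,0,0,0,0.8],[-0.0458,0.0234,0.001,0,0,0,0.8],[0,0,0,0,0,0,0.8],[0,0,0,0,0,0,0.8],[0,0,0,0,0,0,0.8],[0,0,0,0,0,0,0.8]]]' 30
python3 -c "
from h import *
delta([*V[2],.047],rowV)"
```

```text
t: 21.6
tcp_pos: [0.5058, -0.1868, 0.16]
tool_rot: [0.898, 0.441, -0.0, -0.001]
force: [-0.0, 0.1, -0.1]
finger_gap: 0.806
gripper_force: 0.0
t 21.6 tcp [ 0.5058 -0.1868  0.16  ] turn [-0.014 -0.     0.015] shift [-0.0022  0.0005  0.1413] rows 2.3 q [-0.56  0.53  1.73  0.    0.88  0.1 ]
```

```bash
python3 -m pendant '[[[0.0015,0.0003,0,0,0,0,0.8],[0,0,0.045,0,0,0,0.8],[0,0,0.045,0,0,0,0.8],[0,0,0.03,0,0,0,0.8],[0,0,0.02,0,0,0,0.8],[0,0,0,0,0,0,0.8],[0,0,0,0,0,0,0.8],[0,0,0,0,0,0,0.8],[0,0,0,0,0,0,0.8],[0,0,0,0,0,0,0.8]]]' 30
python3 -c "
from h import *
delta([*V[2],.047],rowV)"
```

```text
t: 22.6
tcp_pos: [0.5075, -0.1878, 0.0495]
tool_rot: [0.898, 0.44, 0.001, 0.001]
force: [0.3, 0.5, 0.8]
finger_gap: 0.798
gripper_force: 0.0
t 22.6 tcp [ 0.5075 -0.1878  0.0495] turn [ 0.015 -0.002  0.001] shift [-0.0026 -0.002   0.0031] rows 0.0 q [-0.56  0.72  1.78  0.    0.63  0.1 ]
```

I gave that x trim the wrong sign. I correct it now, before closing.

```bash
python3 -m pendant '[[[-0.0028,-0.0012,0.0016,0,0,0,0.8],[0,0,0,0,0,0,0.8],[0,0,0,0,0,0,0.8],[0,0,0,0,0,0,0],[0,0,0,0,0,0,0],[0,0,0,0,0,0,0],[0,0,0,0,0,0,0],[0,0,0,0,0,0,0],[0,0,0,0,0,0,0],[0,0,0,0,0,0,0]]]' 30
python3 -m pendant '[[[0,0,-0.02,0,0,0,0],[0,0,-0.04,0,0,0,0],[0,0,-0.05,0,0,0,0],[0,0,-0.04,0,0,0,0],[0,0,0,0,0,0,0],[0,0,0,0,0,0,0],[0,0,0,0,0,0,0]]]' 30
python3 -c "
from h import *
delta([*W[2],.165],rowW)"
```

```text
t: 23.6
tcp_pos: [0.5048, -0.1888, 0.0473]
tool_rot: [0.898, 0.44, 0.0, 0.0]
force: [0.1, 0.2, 2.2]
finger_gap: 0.292
gripper_force: 29.5
t: 24.3
tcp_pos: [0.5039, -0.1882, 0.166]
tool_rot: [0.898, 0.44, -0.001, -0.001]
force: [0.2, 0.3, -1.9]
finger_gap: 0.299
gripper_force: 29.6
t 24.3 tcp [ 0.5039 -0.1882  0.166 ] turn [-0.023 -0.008 -7.274] shift [0.4308 0.1632 0.0012] rows 6.9 q [-0.57  0.52  1.73  0.    0.89  0.09]
```

```bash
python3 -m pendant '[[[0,0,0,0,0,-0.91,0],[0,0,0,0,0,-0.91,0],[0,0,0,0,0,-0.91,0],[0,0,0,0,0,-0.91,0],[0,0,0,0,0,-0.91,0],[0,0,0,0,0,-0.91,0],[0,0,0,0,0,-0.91,0],[0,0,0,0,0,-0.91,0],[0.0479,0.0181,0,0,0,0,0],[0.0479,0.0181,0,0,0,0,0],[0.0479,0.0181,0,0,0,0,0],[0.0479,0.0181,0,0,0,0,0],[0.0479,0.0181,0,0,0,0,0],[0.0479,0.0181,0,0,0,0,0],[0.0479,0.0181,0,0,0,0,0],[0.0479,0.0181,0,0,0,0,0],[0.0479,0.0181,0,0,0,0,0],[0,0,0,0,0,0,0],[0,0,0,0,0,0,0],[0,0,0,0,0,0,0]]]' 30
python3 -m pendant '[[[0,0,0.03,0,0,0,0],[0,0,0.035,0,0,0,0],[0,0,0,0,0,0,0],[0,0,0,0,0,0,0],[0,0,0,0,0,0,0],[0,0,0,0,0,0,0],[0,0,0,0,0,0,0],[0,0,0,0,0,0,0]]]' 30
python3 -c "
from h import *
delta([*W[2],.0705],rowW)"
```

```text
t: 26.3
tcp_pos: [0.5582, 0.175, 0.1659]
tool_rot: [0.628, 0.778, -0.001, -0.001]
force: [0.7, -0.4, -0.4]
finger_gap: 0.301
gripper_force: 29.6
t: 27.1
tcp_pos: [0.5595, 0.176, 0.116]
tool_rot: [0.628, 0.778, 0.0, 0.0]
force: [0.1, -0.6, -0.3]
finger_gap: 0.298
gripper_force: 29.6
t 27.1 tcp [0.5595 0.176  0.116 ] turn [0.011 0.001 0.007] shift [ 0.0006 -0.0008  0.0569] rows 0.9 q [ 0.11  0.65  1.64 -0.    0.85 -0.1 ]
```

```bash
python3 -m pendant '[[[0.0005,-0.0006,0.015,0,0,0,0],[0,0,0.01,0,0,0,0],[0,0,0,0,0,0,0],[0,0,0.01,0,0,0,0],[0,0,0.01,0,0,0,0],[0,0,0.007,0,0,0,0],[0,0,0.003,0,0,0,0],[0,0,0,0,0,0,0],[0,0,0,0,0,0,0],[0,0,0,0,0,0,0]]]' 30
python3 -c "
from h import *
delta([*W[2],.0705],rowW)"
```

```text
t: 28.1
tcp_pos: [0.5582, 0.1761, 0.0713]
tool_rot: [0.628, 0.778, -0.0, -0.0]
force: [-2.0, -0.5, 3.5]
finger_gap: 0.3
gripper_force: 29.8
t 28.1 tcp [0.5582 0.1761 0.0713] turn [-0.006 -0.     0.007] shift [0.0001 0.0007 0.001 ] rows 0.0 q [ 0.11  0.72  1.66 -0.    0.76 -0.1 ]
```

```bash
python3 -m pendant '[[[0,0,0,0,0,0,0.6],[0,0,0,0,0,0,0.6],[0,0,0,0,0,0,0.6],[0,0,0,0,0,0,0.6],[0,0,0,0,0,0,0.6],[0,0,-0.02,0,0,0,0.6],[0,0,-0.05,0,0,0,0.6],[0,0,-0.05,0,0,0,0.8],[0,0,0,0,0,0,0.8],[0,0,0,0,0,0,0.8],[0,0,0,0,0,0,0.8]]]' 30
python3 - <<'E'
from h import *
delta([*V[3],.165],rowV)
s=eyes.snapshot('wrist');P=cloud(s);z=P[:,:,2]
for w in W[:3]:
    m=(abs(P[:,:,:2]-w)<.02).all(2)&(z>.085)&(z<.11); q=cv2.minEnclosingCircle(P[m][:,:2].astype(np.float32)) if m.any() else ((0,0),0); print(m.sum(),np.median(z[m]),np.round(np.array(q[0])-w,4),q[1])
E
```

```text
t: 29.2
tcp_pos: [0.5575, 0.176, 0.1663]
tool_rot: [0.628, 0.778, -0.001, -0.001]
force: [-0.4, 0.1, -0.3]
finger_gap: 0.799
gripper_force: 0.0
t 29.2 tcp [0.5575 0.176  0.1663] turn [-1.90e-02  7.00e-03  7.28e+00] shift [-0.4521  0.2276  0.0016] rows 7.2 q [ 0.11  0.58  1.61  0.    0.96 -0.1 ]
848 0.09771757112835956 [0.0002 0.0001] 0.01352627296000719
923 0.09786108908131946 [0.0001 0.0001] 0.012895126827061176
997 0.09784314121740792 [-0.0002  0.    ] 0.012879347428679466
```

Three vials are seated. Now vial 4.

```bash
python3 -m pendant '[[[0,0,0,0,0,0.91,0.8],[0,0,0,0,0,0.91,0.8],[0,0,0,0,0,0.91,0.8],[0,0,0,0,0,0.91,0.8],[0,0,0,0,0,0.91,0.8],[0,0,0,0,0,0.91,0.8],[0,0,0,0,0,0.91,0.8],[0,0,0,0,0,0.91,0.8],[-0.0452,0.0228,0,0,0,0,0.8],[-0.0452,0.0228,0,0,0,0,0.8],[-0.0452,0.0228,0,0,0,0,0.8],[-0.0452,0.0228,0,0,0,0,0.8],[-0.0452,0.0228,0,0,0,0,0.8],[-0.0452,0.0228,0,0,0,0,0.8],[-0.0452,0.0228,0,0,0,0,0.8],[-0.0452,0.0228,0,0,0,0,0.8],[-0.0452,0.0228,0,0,0,0,0.8],[-0.0452,0.0228,0,0,0,0,0.8],[0,0,0,0,0,0,0.8],[0,0,0,0,0,0,0.8]]]' 30
python3 -m pendant '[[[0,0,0,0,0,0,0.8],[0,0,0,0,0,0,0.8]]]' 30
python3 -c "
from h import *
delta([*V[3],.047],rowV)"
```

```text
t: 31.25
tcp_pos: [0.4799, -0.2217, 0.1659]
tool_rot: [0.899, 0.439, -0.001, -0.002]
force: [-0.2, 0.5, -0.8]
finger_gap: 0.799
gripper_force: 0.0
t: 31.45
tcp_pos: [0.4807, -0.2197, 0.1667]
tool_rot: [0.898, 0.441, -0.0, -0.001]
force: [0.1, 0.1, 0.5]
finger_gap: 0.799
gripper_force: 0.0
t 31.45 tcp [ 0.4807 -0.2197  0.1667] turn [-0.015 -0.001  0.015] shift [-2.400e-03  1.000e-04  1.496e-01] rows 2.4 q [-0.64  0.51  1.75  0.    0.88  0.02]
```

```bash
python3 -m pendant '[[[-0.0015,0,0,0,0,0,0.8],[0,0,0.045,0,0,0,0.8],[0,0,0.045,0,0,0,0.8],[0,0,0.035,0,0,0,0.8],[0,0,0.023,0,0,0,0.8],[0,0,0,0,0,0,0.8],[0,0,0,0,0,0,0.8],[0,0,0,0,0,0,0.8],[0,0,0,0,0,0,0.8],[0,0,0,0,0,0,0.8]]]' 30
python3 -c "
from h import *
delta([*V[3],.047],rowV)"
```

```text
t: 32.45
tcp_pos: [0.4807, -0.2226, 0.0499]
tool_rot: [0.898, 0.44, 0.0, 0.001]
force: [0.6, -0.1, 0.1]
finger_gap: 0.801
gripper_force: 0.0
t 32.45 tcp [ 0.4807 -0.2226  0.0499] turn [ 0.017 -0.     0.002] shift [ 0.0004 -0.0021  0.0036] rows 0.1 q [-0.64  0.71  1.81 -0.    0.61  0.02]
```

```bash
python3 -m pendant '[[[0.0002,-0.0012,0.002,0,0,0,0.8],[0,0,0,0,0,0,0.8],[0,0,0,0,0,0,0.8],[0,0,0,0,0,0,0],[0,0,0,0,0,0,0],[0,0,0,0,0,0,0],[0,0,0,0,0,0,0],[0,0,0,0,0,0,0],[0,0,0,0,0,0,0],[0,0,0,0,0,0,0]]]' 30
python3 -m pendant '[[[0,0,-0.02,0,0,0,0],[0,0,-0.04,0,0,0,0],[0,0,-0.05,0,0,0,0],[0,0,-0.04,0,0,0,0],[0,0,0,0,0,0,0],[0,0,0,0,0,0,0],[0,0,0,0,0,0,0]]]' 30
python3 -c "
from h import *
delta([*W[3],.165],rowW)"
```

```text
t: 33.45
tcp_pos: [0.4795, -0.2216, 0.0473]
tool_rot: [0.898, 0.44, 0.0, 0.0]
force: [0.2, -0.3, 1.3]
finger_gap: 0.305
gripper_force: 29.4
t: 34.15
tcp_pos: [0.4786, -0.2209, 0.1661]
tool_rot: [0.898, 0.44, -0.001, -0.001]
force: [-0.2, 0.0, -0.4]
finger_gap: 0.298
gripper_force: 29.6
t 34.15 tcp [ 0.4786 -0.2209  0.1661] turn [-0.022 -0.01  -7.274] shift [0.5167 0.2027 0.0013] rows 8.3 q [-0.64  0.51  1.75  0.    0.88  0.02]
```

```bash
python3 -m pendant '[[[0,0,0,0,0,-0.91,0],[0,0,0,0,0,-0.91,0],[0,0,0,0,0,-0.91,0],[0,0,0,0,0,-0.91,0],[0,0,0,0,0,-0.91,0],[0,0,0,0,0,-0.91,0],[0,0,0,0,0,-0.91,0],[0,0,0,0,0,-0.91,0],[0.047,0.0184,0,0,0,0,0],[0.047,0.0184,0,0,0,0,0],[0.047,0.0184,0,0,0,0,0],[0.047,0.0184,0,0,0,0,0],[0.047,0.0184,0,0,0,0,0],[0.047,0.0184,0,0,0,0,0],[0.047,0.0184,0,0,0,0,0],[0.047,0.0184,0,0,0,0,0],[0.047,0.0184,0,0,0,0,0],[0.047,0.0184,0,0,0,0,0],[0.047,0.0184,0,0,0,0,0],[0,0,0,0,0,0,0]]]' 30
python3 -m pendant '[[[0,0,0,0,0,0,0],[0,0,0.03,0,0,0,0],[0,0,0.035,0,0,0,0],[0,0,0,0,0,0,0],[0,0,0,0,0,0,0],[0,0,0,0,0,0,0],[0,0,0,0,0,0,0],[0,0,0,0,0,0,0],[0,0,0,0,0,0,0]]]' 30
python3 -c "
from h import *
delta([*W[3],.0705],rowW)"
```

```text
t: 36.15
tcp_pos: [0.5497, 0.2214, 0.1652]
tool_rot: [0.626, 0.78, 0.0, -0.001]
force: [0.0, -1.0, -0.8]
finger_gap: 0.304
gripper_force: 29.6
t: 37.05
tcp_pos: [0.5505, 0.217, 0.116]
tool_rot: [0.628, 0.778, 0.001, 0.0]
force: [-0.3, -0.2, -0.6]
finger_gap: 0.295
gripper_force: 29.6
t 37.05 tcp [0.5505 0.217  0.116 ] turn [0.012 0.    0.007] shift [ 0.0006 -0.0007  0.0569] rows 0.9 q [ 0.19  0.65  1.63  0.    0.86 -0.03]
```

```bash
python3 -m pendant '[[[0.0005,-0.0006,0.015,0,0,0,0],[0,0,0.01,0,0,0,0],[0,0,0,0,0,0,0],[0,0,0.01,0,0,0,0],[0,0,0.01,0,0,0,0],[0,0,0.007,0,0,0,0],[0,0,0.003,0,0,0,0],[0,0,0,0,0,0,0],[0,0,0,0,0,0,0],[0,0,0,0,0,0,0]]]' 30
python3 -c "
from h import *
delta([*W[3],.0705],rowW)"
```

```text
t: 38.05
tcp_pos: [0.5492, 0.2172, 0.0713]
tool_rot: [0.628, 0.778, -0.0, -0.0]
force: [-1.5, -0.5, 2.5]
finger_gap: 0.299
gripper_force: 29.9
t 38.05 tcp [0.5492 0.2172 0.0713] turn [-0.006  0.     0.007] shift [0.0001 0.0008 0.001 ] rows 0.0 q [ 0.19  0.72  1.65 -0.    0.77 -0.03]
```

```bash
python3 -m pendant '[[[0,0,0,0,0,0,0.6],[0,0,0,0,0,0,0.6],[0,0,0,0,0,0,0.6],[0,0,0,0,0,0,0.6],[0,0,0,0,0,0,0.6],[0,0,-0.02,0,0,0,0.6],[0,0,-0.05,0,0,0,0.6],[0,0,-0.05,0,0,0,0.8],[0,0,-0.05,0,0,0,0.8],[0,0,0,0,0,0,0.8],[0,0,0,0,0,0,0.8],[0,0,0,0,0,0,0.8],[0,0,0,0,0,0,0.8],[0,0,0,0,0,0,0.8],[0,0,0,0,0,0,0.8]]]' 30
python3 - <<'E'
from h import *
s=eyes.snapshot('wrist');P=cloud(s);z=P[:,:,2]
for w in W:
    m=(abs(P[:,:,:2]-w)<.02).all(2)&(z>.085)&(z<.11); q=cv2.minEnclosingCircle(P[m][:,:2].astype(np.float32)) if m.any() else ((0,0),0); print(m.sum(),np.median(z[m]),np.round(np.array(q[0])-w,4),q[1])
s=eyes.snapshot('scene');cv2.imwrite('pics/scene1.png',s['pixels'][:,:,::-1])
st=monitor.sense();print(st['force'],st['qd'].round(3))
E
```

```text
t: 39.55
tcp_pos: [0.5491, 0.2172, 0.2062]
tool_rot: [0.628, 0.778, -0.001, -0.001]
force: [-0.2, -0.0, -0.6]
finger_gap: 0.799
gripper_force: 0.0
575 0.09766481710142624 [0.     0.0003] 0.013110147789120674
611 0.09781121252818359 [ 0.0002 -0.0001] 0.01350527722388506
668 0.09777796872253029 [-0.0002  0.    ] 0.012823949567973614
706 0.09787373922704086 [-0.0004 -0.0007] 0.012658583000302315
[-0.11902885 -0.13793623 -0.67744895] [-0.    -0.005 -0.003 -0.     0.001 -0.002]
```

View pics/scene1.png

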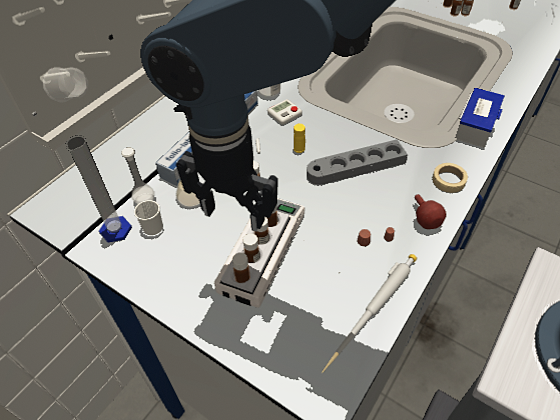

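The scene shows the rack empty and the vials standing in the heater (240,265 to 270,225). The stoppers at (364,237) and (390,234) are undisturbed, and the gripper is clear of everything.

```bash
python3 -c "
from station import job
print(job.sign_off())"
```

```text
the job is handed in; nothing more can be done
None
```

All four sample vials stand upright in heater wells 1 to 4, in order from the panel and within about 1 mm of the well centres; nothing else was moved on purpose or seen to shift, though the arm hid the spare vial and part of the flask in the last picture, and the job is handed in.

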